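# Load the sawn stone bar into the slicing feeder

## Robot

A 7-joint arm with a two-finger parallel gripper is mounted at the origin on a cart in front of the work surface, level with it; the furniture and walls round the work are solid. World frame = base frame: x ahead of the robot, y to its left, z up, the work surface at z = 0. Lengths are in m, angles in rad, forces in N, time in s.
With the tool pointing down it reaches from about 0.4 to 0.85 m from the base axis. Payload 10.4 kg.
Tool frame: the origin (TCP) lies on the centre line of the jaws, within the pads' length; the fingertips stand 22 mm ahead of it and the grasp point (between the pads) lies 3 mm ahead of it; x points along the fingers, y is the direction in which the jaws open and shut, and the axes are right-handed (so a half turn about x gives the same grasp; the last joint's range is limited). The gripper opens to 87 mm and grips with 3 to 60 N. Pads are 19 mm wide; open, the fingers measure 117 mm over their backs; the gripper's body (75 mm by 190 mm) begins 51 mm behind the grasp point.
Start: joints at [-1.168, 0.332, -0.065, 1.46, 0.022, 1.35, -0.088], TCP at [0.258, 0.569, 0.245] pointing down, gripper open.
Joint ranges: [-2.6, 2.6], [-0.5, 2.12], [-1.47, 1.34], [0.16, 2.42], [-1.27, 4.41], [0.06, 2.06], [-2.6, 2.6]. Speed limits (rad/s): [2.22, 2.22, 2.79, 2.79, 3.14, 3.14, 3.14].

## Interface

Orientations are given as a unit quaternion [x, y, z, w].
In Python, from bench import * gives the robot as it stands.
- The arm moves only by the tool arm_command, never from a script. Its argument "targets" is one flat list of numbers, 7 for each row, row after row: the turn, a rotation vector about the tool's x, y, z in units of 45 degrees (1.0 is 45 degrees), then the shift along the tool's x, y, z in units of 25 mm (1.0 is 25 mm), then the opening, from 0 (shut) to 1 (fully open). In form: [wx, wy, wz, tx, ty, tz, fingers, wx, wy, wz, tx, ty, tz, fingers, ...]. A call has 1 to 12 rows; each row shifts and turns the pose as measured when the row begins, along the tool's axes as they then stand; what a row does not reach is not made up. A row lasts 1/12 s, in which the tool goes at most 41.7 mm and 7.16 degrees, less where a joint would pass 70% of its speed; a pose out of reach is approached as far as the arm can. A call with a number of a shift or a turn outside -1 to 1 is refused whole. A call with a gripper value outside its range is refused whole. The fingers move at their own pace and stop on an object; "newtons" is the grip in N (left out, the last holds). Time passes only in rows, so rows that do not move let the fingers close. It gives the time, the measured TCP pose, the force and the opening at its end, in the units of the state.
- read_state(): the state, without advancing time (a new reading comes with each control period).
- camera(name): name is "side" or "top"; returns the picture (384x512x3 uint8, red, green, blue); there is no depth.
- calibration(name): a dict with "camera_matrix" (3x3 intrinsics, pixels), "R" (3x3) and "t" (3): a world point X has camera coordinates R X + t. Camera axes: x right, y down, z forward; pixel columns grow to the right and rows downward; lengths in m; the calibration is good to about 2 mm. A picture is of the moment at which its call begins. calibration takes no time and is no camera call.
- close_job(): hands the job in, once; it reports no verdict.
The state is a dict: "time": time; "joint_positions": joint angles; "joint_vel": joint speeds; "joint_torque": joint torques, N m; "ee_pos": TCP position; "eef_rot": TCP orientation; "ft_force": force on the tool from outside, world axes, zero at the start; "torque": the same for the moment, N m; "width": finger opening in m.
Only numpy, scipy, OpenCV 4.12 (cv2) and the standard library are available. Lean on these libraries where they do the work, as an engineer would, in place of code of your own. Each camera call takes 0.05 s, during which the arm holds its last target.

## Task

Load the square stone bar into the spring feeder: pull the pusher back until the catch holds it, lay the bar down in the track between the end stop and the pusher, then press the catch's thumb tab so that the pusher closes and pushes the bar fully home against the end stop. The bar sticks out of the wooden rack by one end only and the track leaves room for fingers only at the bar's middle, so put it down on the table and take it again there. Leave the round stone core in the rack.

Things in the scene. Friction and masses are not known exactly. Their poses are not given: they have to be found in the camera images.
- feeder: Spring feeder fixed to the table: grey base plate 80 x 310 mm, top at z = 8 mm, spanning local y = -125 to +185 mm, with an aluminium track along local y. Origin on the table under the track's centre line. The end stop's face is at y = -110 mm; the bed is 20 mm wide, its top at z = 20 mm.
- seat (a point): Point (feeder local 0, -45, 32 mm; axes as the feeder's) where the middle of the bar is when it lies on the bed, along y, fully home against the end stop.
- pusher (a joint): Travel of the sprung dark steel pusher, m: 0 = shut (face 80 mm from the end stop), grows along the feeder's +y, hard limit 0.082. The spring shuts it with 3 N at 0, 7 N at 0.08 (damping 25 N s/m; about 10 N while lifting the catch near 0.06). Pulled past 0.074 the catch drops in; let go, it then stays at about 0.072. With the bar home it stands at 0.050.
- pusher_grip (a point): Middle of the ribbed upright grip on the pusher, 20 mm wide (feeder x) x 24 mm (feeder y), its top 15 mm above this point, free on all sides down to 29 mm below it. Moves with the pusher; axes as the feeder's.
- catch (a joint): Angle of the catch lever, rad: 0 = down (holding), up to 0.35 with its thumb tab pressed. It releases at about 0.2; a spring returns it. Needs about 2 to 6 N on the tab.
- catch_tab (a point): Middle of the top of the catch's dark thumb tab (30 x 30 mm) at the feeder's +y end, 67 mm above the table; pressing it down 8 to 12 mm frees the pusher.
- square_bar: Sawn grey stone bar of square section, 130 x 24 x 24 mm, 0.19 kg. Origin at the centre of its underside, length along its x, z up. It lies in one of the rack's two pigeonholes with 40 mm of it sticking out toward the rack's -x.
- bar_middle (a point): Centre of the square bar (12 mm above its underside).
- round_core: Round grey stone core, 24 mm diameter x 130 mm, in the rack's other pigeonhole, also sticking out 40 mm. Origin at the centre of its underside, length along its x. Not to be taken.
- round_core_center (a point): Centre of the round core.
- rack: Low plywood rack fixed to the table, 100 (x) x 142 (y) x 46 mm, origin under its centre, open toward its -x. Two pigeonholes 30 mm wide at y = +40 and -40 mm, floor 4 mm above the table, roofed at 40 mm.
- finger_gap (a point): Middle of the loading room (feeder local 0, -34, 32 mm; axes as the feeder's): 152 mm long in y when the pusher is caught. Side cheeks 34 mm apart inside, flared at the top (z = 58 mm; 60 mm over the flares), guide the bar's ends; within 30 mm either way in y of this point they are cut away down to the base plate, to let fingers in beside the bar.
Mind the look-alikes: they are no part of the job. What is shaped like the square_bar but pink is not meant.

How it is judged:
By the outcome, as a careful person would: the job done as asked, in the order asked, and still so for the second after the job is handed in, with the robot touching nothing.
It also fails if it takes over 67 s, if anything falls off the work surface, if the arm or the gripper's body presses on something with over 40 N, if the wrist force passes 120 N, or if a joint passes its speed limit or range.

## Working session

There is one attempt and no reset: what is moved stays moved. The work goes in short steps, Python scripts to look and compute and a tool call to move; the robot and the scene stay as the last step left them, time stands still between calls to the robot, and variables do not carry over. Pictures are saved under pics/ and viewed, and the job is handed in when it is done.

Besides the shell and the picture viewer there is one more tool, called as name(argument=value, ...) on one line, values as JSON. arm_command: Moves the arm, as the interface text tells. Shifts and turns lie within -1 to 1; 1 stands for 25 mm of shift or 45 degrees of turn. Its arguments: {"type":"object","properties":{"targets":{"type":"array","items":{"type":"number","minimum":-1,"maximum":1}},"newtons":{"type":"number"}},"required":["targets"]}

```bash
mkdir -p pics; ls
cat > h.py <<'E'
from bench import *
import numpy as np, cv2
from scipy.spatial.transform import Rotation as R
def snap(n,f):
    im=camera(n); cv2.imwrite(f"pics/{f}.png",im[:,:,::-1]); return im
def ray(n,u,v):
    c=calibration(n);K=np.array(c["camera_matrix"]);Rm=np.array(c["R"]);t=np.array(c["t"]).ravel()
    d=Rm.T@np.linalg.inv(K)@np.array([u,v,1.]);return -Rm.T@t,d
def onz(n,u,v,z):
    o,d=ray(n,u,v);return o+d*(z-o[2])/d[2]
def proj(n,X):
    c=calibration(n);K=np.array(c["camera_matrix"]);p=K@(np.array(c["R"])@np.array(X)+np.array(c["t"]).ravel());return p[:2]/p[2]
def st():
    s=read_state();r=R.from_quat(s["eef_rot"]);return s,np.array(s["ee_pos"]),r.as_matrix()
def to(X,Rt=None):
    s,p,M=st();d=M.T@(np.array(X)-p)/0.025
    w=np.zeros(3) if Rt is None else R.from_matrix(M.T@Rt).as_rotvec()/(np.pi/4)
    print("shift units",d.round(2),"turn units",w.round(2))
E
python3 - <<'E'
from h import *
snap("top","t0");snap("side","s0")
for n in("top","side"):
    print(n,ray(n,256,192))
s,p,M=st();print(s["time"],p,M.round(3),s["width"],s["ft_force"])
E
```

```text
pics
top (array([ 0.4130884 , -0.16361562,  1.4848784 ]), array([ 0.09580361,  0.02546314, -0.99508286]))
side (array([ 0.16127678, -1.31801315,  0.77375187]), array([ 0.259828  ,  0.83496658, -0.48531939]))
0.1 [0.25799389 0.56891695 0.24383535] [[-0.     0.413  0.911]
 [-0.001  0.911 -0.413]
 [-1.    -0.001  0.   ]] 0.08657331799999228 [-1.05790607  0.18100571 -0.2410525 ]
```

View pics/t0.png

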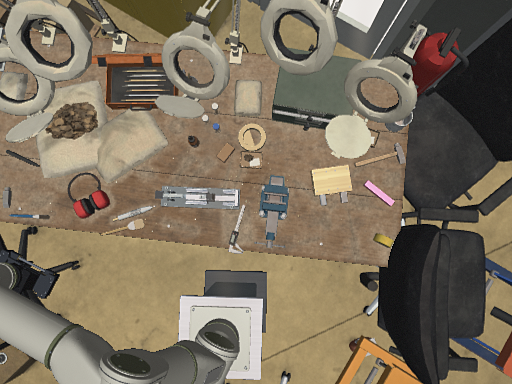

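View pics/s0.png

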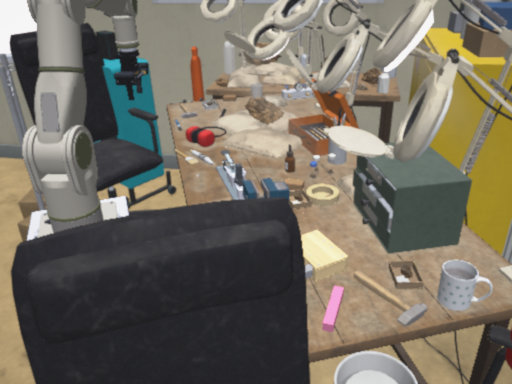

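The top view shows the feeder at about (198,197), the rack at (332,181) with two stubs below it at (322,198) and (346,197), and the pink decoy at (380,192). I'll zoom in on these.

Run:
```python
from h import *
im=cv2.imread("pics/t0.png")
cv2.imwrite("pics/t0f.png",cv2.resize(im[175:222,148:248],None,fx=8,fy=8,interpolation=cv2.INTER_CUBIC))
cv2.imwrite("pics/t0r.png",cv2.resize(im[155:215,300:400],None,fx=8,fy=8,interpolation=cv2.INTER_CUBIC))
im=cv2.imread("pics/s0.png")
cv2.imwrite("pics/s0f.png",cv2.resize(im[135:285,180:350],None,fx=4,fy=4,interpolation=cv2.INTER_CUBIC)[:600])
for q in [(198,197),(160,197),(238,197),(320,198),(345,197),(332,181)]: print(q,onz("top",*q,0.02).round(3))
```

```text
(198, 197) [0.529 0.099 0.02 ]
(160, 197) [0.525 0.248 0.02 ]
(238, 197) [ 0.533 -0.057  0.02 ]
(320, 198) [ 0.537 -0.374  0.02 ]
(345, 197) [ 0.543 -0.471  0.02 ]
(332, 181) [ 0.604 -0.42   0.02 ]
```

View pics/t0f.png

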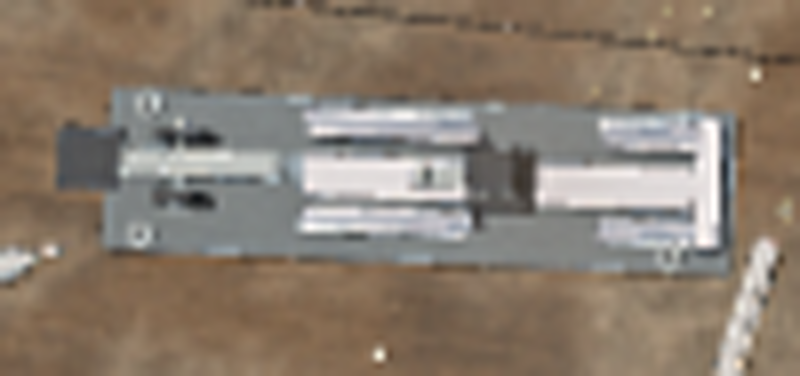

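View pics/t0r.png

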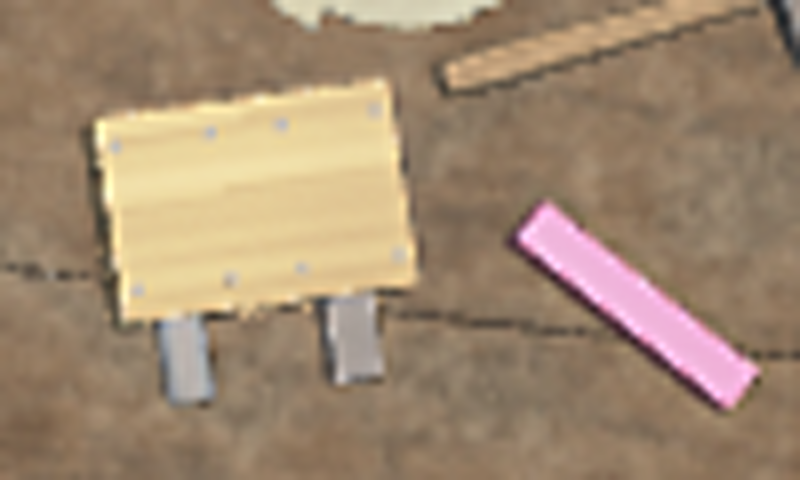

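View pics/s0f.png

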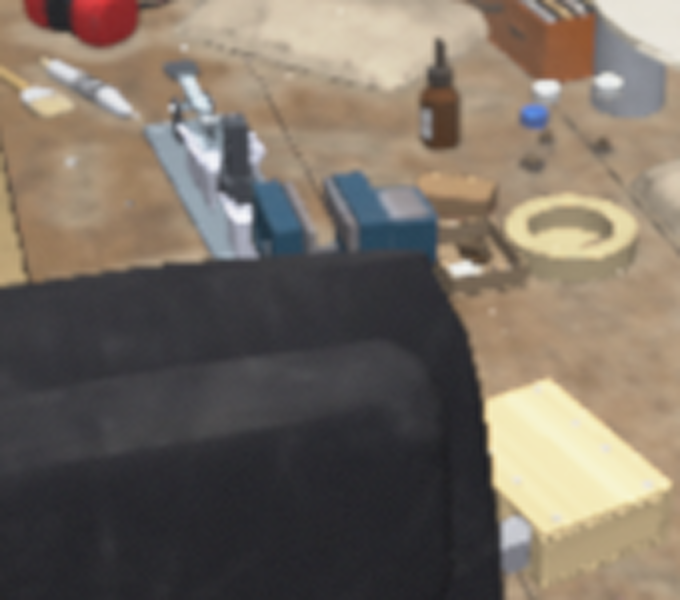

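Run:
```python
from h import *
im=cv2.imread("pics/s0.png")
a=cv2.resize(im[255:290,295:345],None,fx=14,fy=14,interpolation=cv2.INTER_NEAREST)
cv2.imwrite("pics/s0z.png",a)
im=cv2.imread("pics/t0.png")
cv2.imwrite("pics/t0z.png",cv2.resize(im[190:210,314:354],None,fx=18,fy=18,interpolation=cv2.INTER_NEAREST))
for r in (197,199,201): print(im[r,316:354].sum(1)//3)
```

```text
[129 133 133 106 150 177 180 180 181 166 117 129 129 126 123 117 122 126
 134 134 129 130 133 132  76 154 165 159 157 158 158 137 129 125 115 112
 107 112]
[118 121 119 125 123 167 181 179 180 162  72 110 116 123 116 108 122 130
 130 124 127 135 131 127  92 102 168 161 159 160 161 153 120 127 121 119
 124 127]
[128 127 124 119  95 156 181 176 178 173 110 109 122 130 130 127 122 112
 115 117 113 110 118 119  87  76 184 163 155 158 158 164 118 114 108 114
 122 123]
```

View pics/s0z.png

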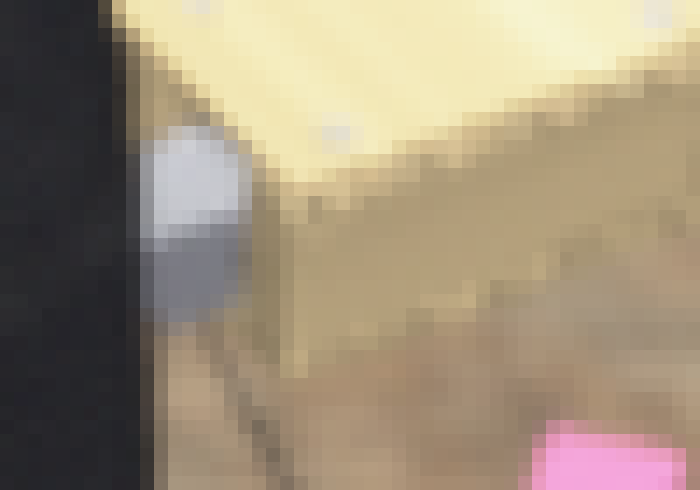

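View pics/t0z.png

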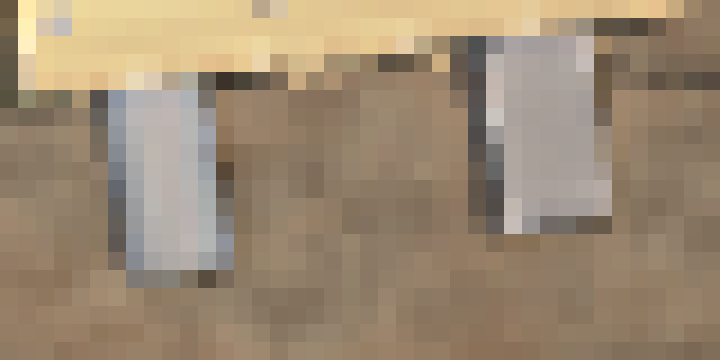

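Run:
```python
from h import *
im=cv2.imread("pics/t0.png")[:,:,::-1]
# rack roof: colour mask
hsv=cv2.cvtColor(im,cv2.COLOR_RGB2HSV)
m=((hsv[...,0]>15)&(hsv[...,0]<30)&(hsv[...,1]>60)&(hsv[...,1]<150)&(hsv[...,2]>185)).astype(np.uint8)
m[:, :300]=0;m[:160]=0;m[215:]=0;m[:,356:]=0
cs,_=cv2.findContours(m,0,2);c=max(cs,key=cv2.contourArea);r=cv2.minAreaRect(c);print(r)
b=cv2.boxPoints(r);W=np.array([onz("top",u,v,.046) for u,v in b]);print(b.round(1),W.round(4))
print([np.linalg.norm(W[i]-W[(i+1)%4]).round(4) for i in range(4)])
ctr=W.mean(0)
# long axis = rack y
e=[W[(i+1)%4]-W[i] for i in range(4)]
l=max(e,key=np.linalg.norm)[:2];l/=np.linalg.norm(l); 
if l[1]<0:l=-l
y=l;x=np.array([y[1],-y[0]]);print("ctr",ctr,"x",x,"yaw",np.degrees(np.arctan2(x[1],x[0])))
for s in(1,-1):
  for lx in(-90,-70,-50):
    for z in(.004,.016,.028):
      P=np.r_[ctr[:2]+x*lx/1000+y*s*.04,z];print(s,lx,z,P.round(3),proj("top",P).round(1),proj("side",P).round(1))
im=cv2.imread("pics/s0.png")
for r in range(262,279): print(r,[tuple(int(a) for a in im[r,c]) for c in (306,308,310,312)])
```

```text
((331.5960998535156, 180.2205352783203), (27.02747917175293, 37.468414306640625), 82.40535736083984)
[[311.2 169.3]
 [348.4 164.3]
 [352.  191.1]
 [314.8 196.1]] [[ 0.6443 -0.3359  0.046 ]
 [ 0.6668 -0.4774  0.046 ]
 [ 0.5641 -0.4913  0.046 ]
 [ 0.5416 -0.3508  0.046 ]]
[np.float64(0.1433), np.float64(0.1037), np.float64(0.1423), np.float64(0.1037)]
ctr [ 0.60420791 -0.4138718   0.046     ] x [0.98751945 0.15749707] yaw 9.061646783668788
1 -90 0.004 [ 0.509 -0.389  0.004] [323.  205.6] [279.4 263. ]
1 -90 0.016 [ 0.509 -0.389  0.016] [323.5 205.4] [279.3 259.4]
1 -90 0.028 [ 0.509 -0.389  0.028] [323.9 205.2] [279.3 255.8]
1 -70 0.004 [ 0.529 -0.385  0.004] [322.2 200.5] [285.8 260.8]
1 -70 0.016 [ 0.529 -0.385  0.016] [322.7 200.3] [285.8 257.2]
1 -70 0.028 [ 0.529 -0.385  0.028] [323.2 200.1] [285.8 253.5]
1 -50 0.004 [ 0.549 -0.382  0.004] [321.5 195.5] [292.2 258.5]
1 -50 0.016 [ 0.549 -0.382  0.016] [321.9 195.2] [292.2 254.9]
1 -50 0.028 [ 0.549 -0.382  0.028] [322.4 194.9] [292.2 251.3]
-1 -90 0.004 [ 0.522 -0.468  0.004] [343.3 202.9] [295. 280.]
-1 -90 0.016 [ 0.522 -0.468  
[... 1023 characters left out ...]
00, 198), (207, 201, 200), (159, 162, 167)]
270 [(196, 191, 189), (200, 193, 191), (176, 169, 168), (137, 142, 148)]
271 [(184, 177, 175), (164, 157, 155), (141, 133, 132), (121, 128, 136)]
272 [(154, 145, 144), (133, 127, 125), (132, 124, 123), (111, 120, 128)]
273 [(129, 121, 121), (131, 122, 122), (131, 123, 122), (103, 114, 122)]
274 [(127, 118, 119), (131, 122, 122), (130, 123, 122), (107, 119, 128)]
275 [(126, 119, 118), (130, 122, 122), (130, 122, 123), (111, 125, 134)]
276 [(124, 117, 117), (130, 123, 123), (127, 124, 126), (114, 133, 144)]
277 [(114, 111, 115), (129, 126, 128), (116, 128, 138), (109, 136, 151)]
278 [(100, 107, 116), (123, 136, 150), (103, 124, 140), (103, 131, 147)]
```

The near stub (-y side of the rack) shows two flat tones in the side view, split sharply at about row 271. The stub further left in the top view has shading that falls off on both edges. So the square bar is the right-hand one. Next I'll measure the feeder.

```bash
python3 - <<'E'
from h import *
# edge check for square hypothesis
c0=np.array([.6042,-.4139]);x=np.array([.9875,.1575]);y=np.array([-.1575,.9875])
for lx in(-50,-60): 
  for ly in(-28,-52):
    for z in(.004,.028): print(lx,ly,z,proj("side",np.r_[c0+x*lx/1e3+y*ly/1e3,z]).round(1))
im=cv2.imread("pics/t0.png")[:,:,::-1]
q=np.array([(112,88),(735,112),(728,275),(105,250)])/8-0.5+[148.5-.0,175.5-.0]
q=(np.array([(112,88),(735,112),(728,275),(105,250)])+.5)/8-.5+[148,175]
W=np.array([onz("top",u,v,.008) for u,v in q]);print(W.round(4),[np.linalg.norm(W[i]-W[(i+1)%4]).round(4) for i in range(4)])
fy=(W[0]+W[3]-W[1]-W[2])[:2];fy/=np.linalg.norm(fy);fx=np.array([fy[1],-fy[0]])
o=W.mean(0)[:2]-.03*fy;print("origin",o,"fx",fx,"yaw",np.degrees(np.arctan2(fx[1],fx[0])))
def F(a,b,z):return np.r_[o+fx*a/1e3+fy*b/1e3,z]
def chk(u,v,z):
  P=onz("top",(u+.5)/8-.5+148,(v+.5)/8-.5+175,z)[:2]-o;return (P@fx*1e3).round(1),(P@fy*1e3).round(1)
print("tab TL BR",chk(58,125,.067),chk(122,188,.067))
print("stop face",chk(695,115,.05),chk(695,245,.05))
print("bed edges z20",chk(600,163,.02),chk(600,205,.02))
print("grip dark",[(z,chk(477,150,z),chk(535,212,z)) for z in(.05,.08)])
for n,P in dict(tab=F(0,200,.067),grip=F(0,-30+20,.06),seat=F(0,-45,.032)).items(): print(n,proj("side",P).round(1),proj("top",P).round(1))
E
python3 - <<'E'
import cv2
im=cv2.imread("pics/s0.png")
cv2.imwrite("pics/s0y.png",cv2.resize(im[145:205,210:270],None,fx=10,fy=10,interpolation=cv2.INTER_CUBIC))
E
```

```text
-50 -28 0.004 [305.8 272.4]
-50 -28 0.028 [306. 265.]
-50 -52 0.004 [310.9 277.6]
-50 -52 0.028 [311.1 270.2]
-60 -28 0.004 [302.5 273.6]
-60 -28 0.028 [302.7 266.2]
-60 -52 0.004 [307.6 278.9]
-60 -52 0.028 [307.8 271.4]
[[ 0.5714  0.2474  0.008 ]
 [ 0.5672 -0.0604  0.008 ]
 [ 0.4871 -0.0596  0.008 ]
 [ 0.4914  0.2466  0.008 ]] [np.float64(0.3078), np.float64(0.0801), np.float64(0.3062), np.float64(0.08)]
origin [0.52886411 0.06350043] fx [ 0.99990505 -0.01378013] yaw -0.7895681594923594
tab TL BR (np.float64(15.3), np.float64(192.4)) (np.float64(-13.3), np.float64(160.1))
stop face (np.float64(33.5), np.float64(-107.4)) (np.float64(-28.5), np.float64(-110.3))
bed edges z20 (np.float64(11.3), np.float64(-59.7)) (np.float64(-9.1), np.float64(-60.7))
grip dark [(0.05, (np.float64(12.7), np.float64(-4.1)), (np.float64(-15.8), np.float64(-33.4))), (0.08, (np.float64(10.1), np.float64(-8.8)), (np.float64(-17.8), np.float64(-37.5)))]
tab [223.9 148.8] [152.5 194.1]
grip [238.8 173.8] [208.2 196.5]
seat [242.  185.5] [218.3 197.4]
```

View pics/s0y.png

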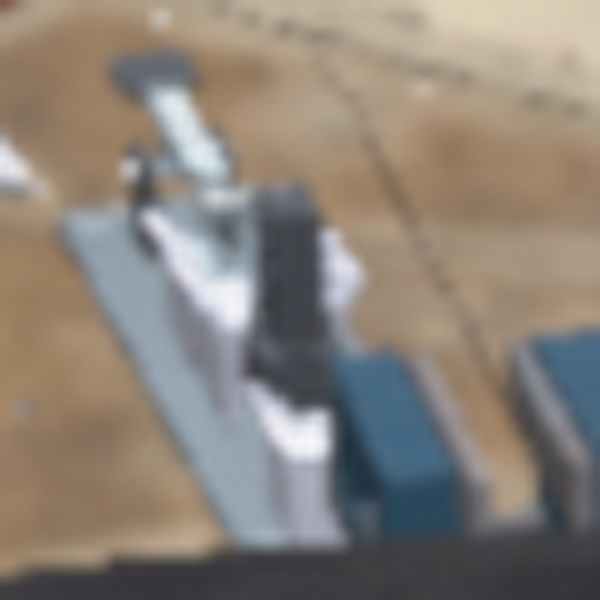

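Run:
```python
from h import *
im=cv2.imread("pics/t0.png")
cv2.imwrite("pics/t0g.png",cv2.resize(im[185:210,196:226],None,fx=24,fy=24,interpolation=cv2.INTER_NEAREST))
o=np.array([.52886,.0635]);fx=np.array([.9999,-.01378]);fy=np.array([.01378,.9999])
for b in(-18,-10,0):
  for z in(.08,.09,.1,.11): print(b,z,proj("side",np.r_[o+fy*b/1e3,z]).round(1),proj("top",np.r_[o+fy*b/1e3,z]).round(1))
```

```text
-18 0.08 [239.2 169.5] [209.5 196.1]
-18 0.09 [239.  166.9] [209.1 195.9]
-18 0.1 [238.9 164.2] [208.7 195.6]
-18 0.11 [238.7 161.5] [208.3 195.4]
-10 0.08 [238.5 168.6] [207.4 196. ]
-10 0.09 [238.4 165.9] [206.9 195.8]
-10 0.1 [238.2 163.2] [206.5 195.5]
-10 0.11 [238.1 160.6] [206.1 195.3]
0 0.08 [237.8 167.3] [204.7 195.9]
0 0.09 [237.6 164.7] [204.3 195.7]
0 0.1 [237.5 162.1] [203.8 195.4]
0 0.11 [237.3 159.4] [203.4 195.2]
```

View pics/t0g.png

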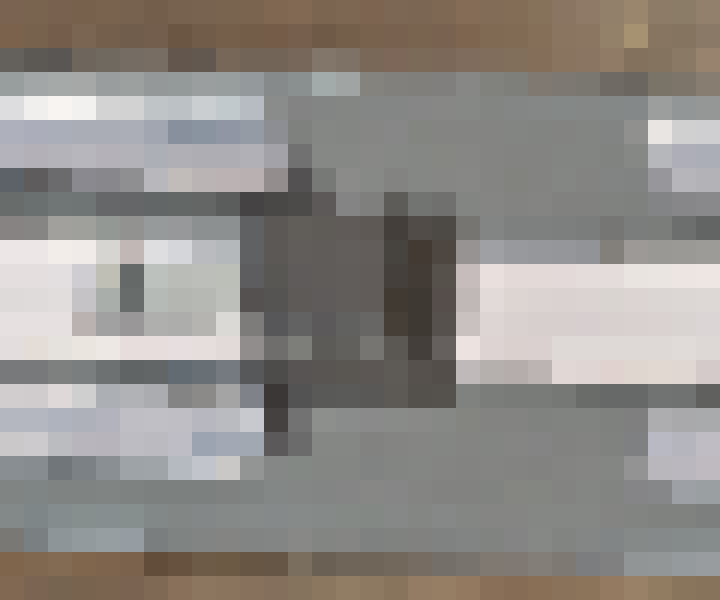

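The measurements agree with the given sizes: feeder plate 307 x 80 mm, tab at y = 160..192 mm, stop face near -109 mm. The grip is at local y of about -18 mm with its top at z of about 0.10. Now I'll move above the grip.

arm_command(targets=[0,0,0,0,-0.73,0.92,1,0,0,0,0,-0.73,0.92,1,0,0,0,0,-0.73,0.92,1,0,0,0,0,-0.73,0.92,1,0,0,0,0,-0.73,0.92,1,0,0,0,0,-0.73,0.92,1,0,0,0,0,-0.73,0.92,1,0,0,0,0,-0.73,0.92,1,0,0,0,0,-0.73,0.92,1,0,0,0,0,-0.73,0.92,1])

```text
time: 0.93
ee_pos: [0.3912, 0.3007, 0.2385]
eef_rot: [0.143, 0.694, -0.148, 0.69]
ft_force: [0.7, 0.2, 0.4]
width: 0.0873
```

arm_command(targets=[0.16,0,0,0,0,0,1,0.16,0,0,0,0,0,1,0.16,0,0,0,0,0,1,0.16,0,0,0,0,0,1,0.16,0,0,0,0,0,1,0.16,0,0,0,0,0,1,0.16,0,0,0,0,0,1,0.16,0,0,0,0,0,1,0.16,0,0,0,0,0,1,0.16,0,0,0,0,0,1,0.16,0,0,0,0,0,1,0.16,0,0,0,0,0,1])

```text
time: 1.93
ee_pos: [0.3942, 0.2897, 0.2353]
eef_rot: [-0.573, -0.405, 0.585, -0.407]
ft_force: [-0.0, -0.6, -0.5]
width: 0.0871
```

arm_command(targets=[0.16,0,0,0,0,0,1,0.16,0,0,0,0,0,1,0.16,0,0,0,0,0,1,0.16,0,0,0,0,0,1,0.16,0,0,0,0,0,1,0.16,0,0,0,0,0,1,0.16,0,0,0,0,0,1,0.16,0,0,0,0,0,1,0.16,0,0,0,0,0,1,0.16,0,0,0,0,0,1,0,0,0,0,0,0,1])

```text
time: 2.85
ee_pos: [0.3922, 0.2879, 0.2317]
eef_rot: [-0.701, 0.018, 0.713, 0.006]
ft_force: [-0.8, 0.2, -0.1]
width: 0.0873
```

```bash
cat >> h.py <<'E'
o=np.array([.52886,.0635]);fx=np.array([.9999,-.01378]);fy=np.array([.01378,.9999])
def F(a,b,z):return np.r_[o+fx*a/1e3+fy*b/1e3,z]
def Rd(ang):
    a=np.radians(ang);x=np.array([0,0,-1.]);y=np.array([np.cos(a),np.sin(a),0]);return np.c_[x,y,np.cross(x,y)]
def rep():
    s,p,M=st();print("t",s["time"],"p",p.round(4),"toolx",M[:,0].round(3),"yang",np.degrees(np.arctan2(M[1,1],M[0,1])).round(2),"w",round(s["width"],4),"F",np.round(s["ft_force"],1),"q",np.round(s["joint_positions"],2))
E
python3 -c "
from h import *
rep();to(F(0,-18,.15),Rd(-90.8))"
```

```text
t 2.85 p [0.3922 0.2879 0.2317] toolx [-0.017 -0.017 -1.   ] yang -91.95 w 0.0873 F [-0.8  0.2 -0.1] q [-0.9   0.05  0.18  1.83 -0.01  1.29 -2.32]
shift units [ 3.34  9.45 -5.84] turn units [-0.03  0.02 -0.02]
```

arm_command(targets=[-0.03,0.02,-0.02,0.1,0.9,-0.56,1,0,0,0,0.1,0.9,-0.56,1,0,0,0,0.1,0.9,-0.56,1,0,0,0,0.1,0.9,-0.56,1,0,0,0,0.1,0.9,-0.56,1,0,0,0,0.1,0.9,-0.56,1,0,0,0,0.1,0.9,-0.56,1,0,0,0,0.1,0.9,-0.56,1,0,0,0,0.1,0.9,-0.56,1,0,0,0,0.1,0.5,-0.3,1,0,0,0,0,0,0,1])

```text
time: 3.77
ee_pos: [0.5307, 0.0652, 0.2039]
eef_rot: [-0.706, -0.016, 0.708, -0.017]
ft_force: [-1.1, -0.9, 0.0]
width: 0.0867
```

```bash
python3 -c "
from h import *
rep();to(F(0,-18,.13),Rd(-90.8))"
```

```text
t 3.7667 p [0.5307 0.0652 0.2039] toolx [-0.003 -0.002 -1.   ] yang -87.29 w 0.0867 F [-1.1 -0.9  0. ] q [-0.59  0.16  0.43  1.77 -0.07  1.22 -1.67]
shift units [2.96 0.78 0.11] turn units [ 0.08  0.   -0.  ]
```

arm_command(targets=[0.08,0,0,0.7,0.78,0.1,1,0,0,0,0.7,0,0,1,0,0,0,0.7,0,0,1,0,0,0,0.7,0,0,1])

```text
time: 4.1
ee_pos: [0.5306, 0.046, 0.1349]
eef_rot: [0.708, -0.002, -0.706, -0.002]
ft_force: [0.3, 0.6, -0.8]
width: 0.0871
```

```bash
python3 -c "
from h import *
snap('side','s1');snap('top','t1')
rep();to(F(0,-18,.088),Rd(-90.8))
a=cv2.imread('pics/s1.png')[120:220,190:300];b=cv2.imread('pics/t1.png')[160:230,150:260]
cv2.imwrite('pics/c1.png',cv2.resize(a,None,fx=6,fy=6,interpolation=cv2.INTER_CUBIC))"
```

```text
t 4.2 p [0.5288 0.0464 0.1331] toolx [-0.002 -0.001 -1.   ] yang -90.26 w 0.0869 F [-1.4  0.4  0.5] q [-0.56  0.23  0.44  1.87 -0.11  1.07 -1.66]
shift units [1.8  0.03 0.  ] turn units [ 0.01  0.   -0.  ]
```

View pics/c1.png

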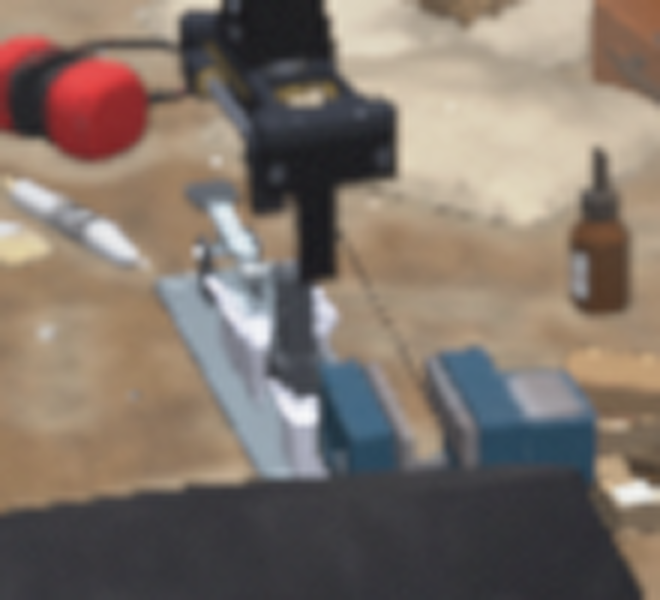

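The side view shows the near fingertip at (318,278) in the crop, just above and in front of the grip at (298,265). The offset matches the expected parallax. Now I'll descend and grip.

arm_command(targets=[0,0,0,0.6,0,0,1,0,0,0,0.6,0,0,1,0,0,0,0.6,0,0,1,0,0,0,0,0,0,0.1,0,0,0,0,0,0,0.1,0,0,0,0,0,0,0.1,0,0,0,0,0,0,0.1,0,0,0,0,0,0,0.1], newtons=40)

```text
time: 4.87
ee_pos: [0.5311, 0.0518, 0.0948]
eef_rot: [0.708, 0.005, -0.706, 0.003]
ft_force: [0.6, 0.7, 0.3]
width: 0.0617
```

```bash
python3 -c "
from h import *
rep();to(F(0,-18,.088),Rd(-90.8))"
```

```text
t 4.8667 p [0.5311 0.0518 0.0948] toolx [ 0.004  0.003 -1.   ] yang -89.3 w 0.0617 F [0.6 0.7 0.3] q [-0.55  0.28  0.42  1.9  -0.14  0.99 -1.63]
shift units [0.27 0.25 0.1 ] turn units [ 0.03 -0.    0.  ]
```

arm_command(targets=[0.03,0,0,0.27,0.25,0.1,0.1,0,0,0,0,0,0,0.1,0,0,0,0,0,0,0.1,0,0,0,0,0,0,0.1,0,0,0,0,0,0,0.1,0,0,0,0,0,0,0.1,0,0,0,0,0,0,0.1])

```text
time: 5.45
ee_pos: [0.5294, 0.0484, 0.0892]
eef_rot: [0.709, -0.001, -0.705, -0.007]
ft_force: [-0.4, -4.5, -0.0]
width: 0.0236
```

```bash
python3 -c "
from h import *
rep();to(F(0,-18,.088),Rd(-90.8))"
```

```text
t 5.45 p [0.5294 0.0484 0.0892] toolx [ 0.007  0.007 -1.   ] yang -90.66 w 0.0236 F [-0.4 -4.5 -0. ] q [-0.55  0.28  0.43  1.91 -0.15  0.97 -1.63]
shift units [0.05 0.12 0.03] turn units [ 0.   -0.01  0.01]
```

arm_command(targets=[0,0,0,0,-0.3,0,0.1,0,0,0,0,-0.3,0,0.1,0,0,0,0,-0.3,0,0.1,0,0,0,0,-0.3,0,0.1,0,0,0,0,-0.3,0,0.1,0,0,0,0,-0.3,0,0.1,0,0,0,0,-0.3,0,0.1,0,0,0,0,-0.3,0,0.1])

```text
time: 6.12
ee_pos: [0.5302, 0.0977, 0.0891]
eef_rot: [0.709, -0.01, -0.705, -0.005]
ft_force: [-0.9, -7.1, 2.4]
width: 0.0237
```

```bash
python3 -c "
from h import *
rep();to(F(0,60,.088),Rd(-90.8))"
```

```text
t 6.1167 p [0.5302 0.0977 0.0891] toolx [ 0.004 -0.007 -1.   ] yang -91.28 w 0.0237 F [-0.9 -7.1  2.4] q [-0.62  0.3   0.41  1.88 -0.13  0.98 -1.76]
shift units [ 0.04 -1.03  0.04] turn units [-0.01 -0.01 -0.01]
```

arm_command(targets=[0,0,0,0,-0.3,0,0.1,0,0,0,0,-0.3,0,0.1,0,0,0,0,-0.3,0,0.1,0,0,0,0,-0.15,0,0.1])

```text
time: 6.45
ee_pos: [0.5306, 0.1112, 0.0889]
eef_rot: [0.707, -0.02, -0.707, -0.003]
ft_force: [-3.6, -13.9, 6.7]
width: 0.0236
```

```bash
python3 -c "
from h import *
rep();to(F(0,60,.088),Rd(-90.8))"
```

```text
t 6.45 p [0.5306 0.1112 0.0889] toolx [ 0.    -0.024 -1.   ] yang -91.83 w 0.0236 F [ -3.6 -13.9   6.7] q [-0.65  0.31  0.4   1.87 -0.12  0.99 -1.81]
shift units [ 0.02 -0.49  0.05] turn units [-0.02 -0.   -0.03]
```

arm_command(targets=[-0.02,0,-0.03,0,-0.45,0,0.1,0,0,0,0,-0.4,0,0.1,0,0,0,0,-0.3,0,0.1])

```text
time: 6.7
ee_pos: [0.5309, 0.115, 0.0889]
eef_rot: [-0.705, 0.023, 0.709, 0.003]
ft_force: [-4.2, -7.4, 6.4]
width: 0.024
```

```bash
python3 -c "
from h import *
rep();to(F(0,60,.088),Rd(-90.8))"
```

```text
t 6.7 p [0.5309 0.115  0.0889] toolx [-0.007 -0.028 -1.   ] yang -92.06 w 0.024 F [-4.2 -7.4  6.4] q [-0.66  0.32  0.4   1.86 -0.12  1.   -1.82]
shift units [ 0.03 -0.34  0.06] turn units [-0.03  0.01 -0.04]
```

arm_command(targets=[-0.02,0,-0.03,0,-0.45,0,0.1,0,0,0,0,-0.45,0,0.1,0,0,0,0,-0.3,0,0.1])

```text
time: 6.95
ee_pos: [0.5312, 0.1315, 0.0888]
eef_rot: [-0.703, 0.018, 0.711, 0.005]
ft_force: [-4.4, -32.4, 11.4]
width: 0.0241
```

```bash
python3 -c "
from h import *
rep();to(F(0,60,.088),Rd(-90.8))"
```

```text
t 6.95 p [0.5312 0.1315 0.0888] toolx [-0.012 -0.019 -1.   ] yang -91.83 w 0.0241 F [ -4.4 -32.4  11.4] q [-0.67  0.33  0.39  1.85 -0.13  1.01 -1.83]
shift units [0.04 0.32 0.05] turn units [-0.02  0.01 -0.02]
```

It is at the hard limit (32 N). I'll ease back onto the catch and release.

arm_command(targets=[0,0,0,0,0.15,0,0.1,0,0,0,0,0.15,0,0.1,0,0,0,0,0.1,0,0.1,0,0,0,0,0,0,0.1])

```text
time: 7.28
ee_pos: [0.531, 0.1205, 0.089]
eef_rot: [-0.703, 0.019, 0.711, 0.005]
ft_force: [0.6, -4.8, -0.3]
width: 0.0242
```

```bash
python3 -c "
from h import *
rep();to(F(0,54,.088),Rd(-90.8))"
```

```text
t 7.2833 p [0.531  0.1205 0.089 ] toolx [-0.012 -0.019 -1.   ] yang -91.94 w 0.0242 F [ 0.6 -4.8 -0.3] q [-0.65  0.32  0.4   1.85 -0.13  1.01 -1.81]
shift units [0.04 0.12 0.05] turn units [-0.03  0.01 -0.02]
```

arm_command(targets=[0,0,0,0,0,0,0.7,0,0,0,0,0,0,0.7,0,0,0,0,0,0,0.7,0,0,0,0,0,0,0.7,0,0,0,0,0,0,0.7,0,0,0,-0.8,0,0,0.7,0,0,0,-0.8,0,0,0.7,0,0,0,-0.8,0,0,0.7,0,0,0,-0.6,0,0,0.7])

```text
time: 8.03
ee_pos: [0.5292, 0.1222, 0.1629]
eef_rot: [-0.7, 0.02, 0.714, 0.004]
ft_force: [0.8, 0.2, 0.2]
width: 0.0603
```

```bash
python3 -c "
from h import *
snap('side','s2');snap('top','t2')
rep();rc=np.array([.6042,-.4139]);x=np.array([.9875,.1575]);y=np.array([-.1575,.9875])
to(np.r_[rc+x*-.073+y*-.04,.15],Rd(-80.9))
a=cv2.imread('pics/s2.png')[140:210,205:275]
cv2.imwrite('pics/c2.png',cv2.resize(a,None,fx=8,fy=8,interpolation=cv2.INTER_CUBIC))"
```

```text
t 8.1333 p [0.5304 0.1226 0.164 ] toolx [-0.017 -0.022 -1.   ] yang -91.91 w 0.061 F [ 0.1  0.5 -0.5] q [-0.68  0.24  0.41  1.78 -0.08  1.17 -1.85]
shift units [ 1.06 23.46 -1.12] turn units [-0.24  0.02 -0.03]
```

View pics/c2.png

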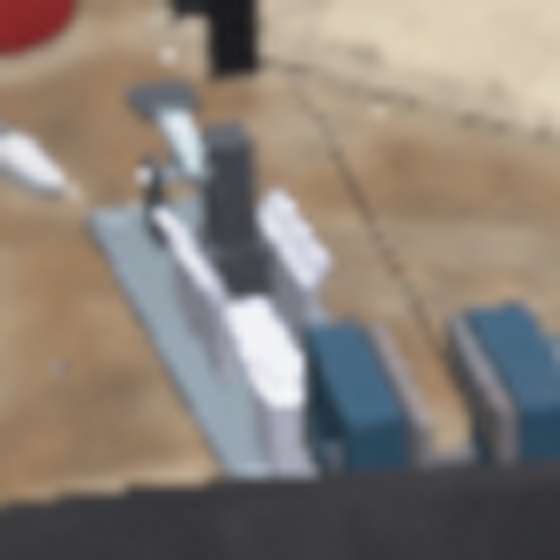

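The pusher stays back at the catch: the grip is now at (230,180) in the crop, near the catch. Next is the rack.

arm_command(targets=[-0.02,0.02,-0.03,0,0.98,-0.05,0.7,0,0,0,0,0.98,-0.05,0.7,0,0,0,0,0.98,-0.05,0.7,0,0,0,0,0.98,-0.05,0.7,0,0,0,0,0.98,-0.05,0.7,0,0,0,0,0.98,-0.05,0.7,0,0,0,0,0.98,-0.05,0.7,0,0,0,0,0.98,-0.05,0.7,0,0,0,0,0.98,-0.05,0.7,0,0,0,0,0.98,-0.05,0.7,0,0,0,0,0.98,-0.05,0.7,0,0,0,0,0.98,-0.05,0.7])

```text
time: 9.13
ee_pos: [0.5373, -0.1337, 0.1581]
eef_rot: [-0.698, -0.032, 0.715, 0.016]
ft_force: [-42.3, 75.7, 66.6]
width: 0.0306
```

```bash
cat >> h.py <<'E'
rc=np.array([.6042,-.4139]);rx=np.array([.9875,.1575]);ry=np.array([-.1575,.9875])
def K(a,b,z):return np.r_[rc+rx*a/1e3+ry*b/1e3,z]
E
python3 -c "
from h import *
rep();to(K(-73,-40,.15),Rd(-80.9))"
```

```text
t 9.1333 p [ 0.5373 -0.1337  0.1581] toolx [-0.025  0.068 -0.997] yang -88.74 w 0.0306 F [-42.3  75.7  66.6] q [-0.27  0.29  0.56  1.75 -0.23  1.19 -1.19]
shift units [-0.58 13.24  0.26] turn units [-0.17  0.02  0.09]
```

It hit something (probably the vise is taller than I thought). I'll back off.

arm_command(targets=[0,0,0,0,-0.5,0,0.7,0,0,0,-0.2,-0.5,0,0.7])

```text
time: 9.3
ee_pos: [0.5353, -0.1036, 0.1644]
eef_rot: [-0.696, -0.038, 0.717, 0.019]
ft_force: [0.6, -0.3, -0.3]
width: 0.0477
```

```bash
python3 -c "
from h import *
snap('side','s3');snap('top','t3')
rep();to(K(-73,-40,.15),Rd(-80.9))
a=cv2.imread('pics/s3.png')[80:280,170:390]
cv2.imwrite('pics/c3.png',cv2.resize(a,None,fx=3,fy=3,interpolation=cv2.INTER_CUBIC))
a=cv2.imread('pics/t3.png')[110:260,140:400]
cv2.imwrite('pics/c3t.png',cv2.resize(a,None,fx=3,fy=3,interpolation=cv2.INTER_CUBIC))
"
```

```text
t 9.4 p [ 0.5364 -0.1043  0.1655] toolx [-0.028  0.077 -0.997] yang -88.49 w 0.0558 F [ 0.3  0.2 -0.6] q [-0.31  0.27  0.54  1.76 -0.22  1.2  -1.24]
shift units [-0.5  14.42  0.31] turn units [-0.17  0.03  0.1 ]
```

View pics/c3.png

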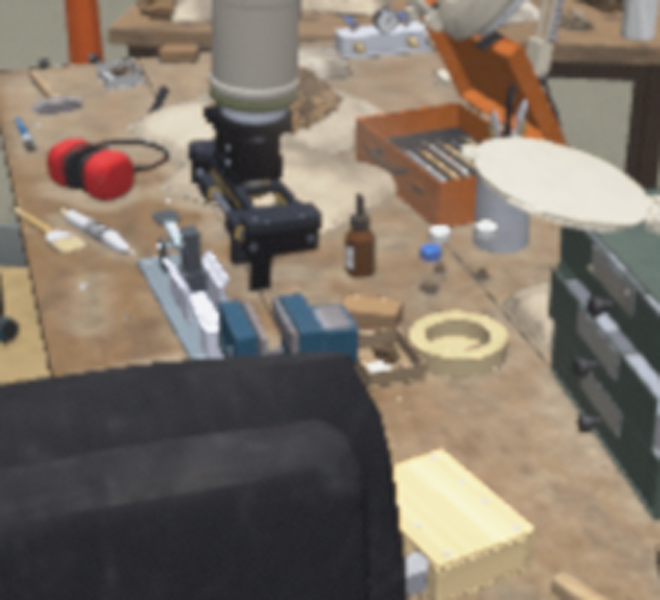

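View pics/c3t.png

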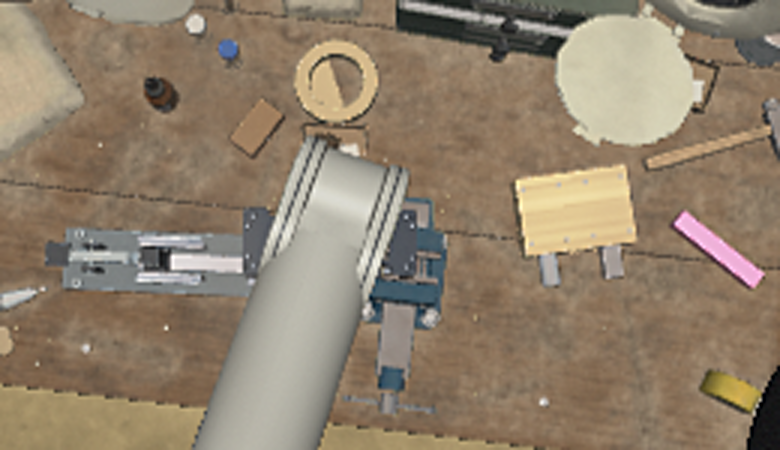

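The vise stands taller than about 0.14 m; neither it nor the feeder moved. I'll rise and go over it.

arm_command(targets=[-0.1,0.02,0.1,-1,0,0,0.7,0,0,0,-1,0,0,0.7,0,0,0,-1,0,0,0.7,0,0,0,-1,0,0,0.7,0,0,0,-0.3,0,0,0.7])

```text
time: 9.82
ee_pos: [0.5353, -0.1108, 0.2716]
eef_rot: [-0.701, -0.034, 0.711, -0.041]
ft_force: [-0.1, -0.6, 0.1]
width: 0.061
```

```bash
python3 -c "
from h import *
rep();to(K(-73,-40,.26),Rd(-80.9))"
```

```text
t 9.8167 p [ 0.5353 -0.1108  0.2716] toolx [-0.013 -0.01  -1.   ] yang -83.98 w 0.061 F [-0.1 -0.6  0.1] q [-0.38  0.16  0.56  1.65 -0.07  1.37 -1.28]
shift units [ 0.61 14.09  1.36] turn units [-0.07  0.02 -0.01]
```

arm_command(targets=[-0.06,0.02,-0.01,0,0.95,0.1,0.7,0,0,0,0,0.95,0.08,0.7,0,0,0,0,0.95,0.08,0.7,0,0,0,0,0.95,0.08,0.7,0,0,0,0,0.95,0.08,0.7,0,0,0,0,0.95,0.08,0.7,0,0,0,0,0.95,0.08,0.7,0,0,0,0,0.95,0.08,0.7,0,0,0,0,0.95,0.08,0.7,0,0,0,0,0.95,0.08,0.7,0,0,0,0,0.95,0.08,0.7,0,0,0,0,0.95,0.08,0.7])

```text
time: 10.82
ee_pos: [0.5509, -0.415, 0.2643]
eef_rot: [-0.704, -0.051, 0.706, -0.057]
ft_force: [0.4, 0.2, 0.1]
width: 0.0611
```

```bash
python3 -c "
from h import *
rep();to(K(-73,-40,.1),Rd(-80.9))"
```

```text
t 10.8167 p [ 0.5509 -0.415   0.2643] toolx [-0.002 -0.008 -1.   ] yang -81.26 w 0.0611 F [0.4 0.2 0.1] q [ 0.14  0.53  0.67  1.27 -0.31  1.45 -0.64]
shift units [6.59 1.85 0.77] turn units [-0.01  0.   -0.01]
```

arm_command(targets=[0,0,0,0.5,0.9,0.4,0.7,0,0,0,0.8,0.8,0.35,0.7,0,0,0,0.9,0,0,0.7,0,0,0,0.9,0,0,0.7,0,0,0,0.9,0,0,0.7,0,0,0,0.9,0,0,0.7,0,0,0,0.9,0,0,0.7,0,0,0,0.3,0,0,0.7])

```text
time: 11.48
ee_pos: [0.5247, -0.4821, 0.098]
eef_rot: [-0.7, -0.04, 0.711, -0.055]
ft_force: [0.8, 0.3, -1.4]
width: 0.0611
```

```bash
python3 -c "
from h import *
rep();to(K(-73,-40,.027),Rd(-80.9))"
```

```text
t 11.4833 p [ 0.5247 -0.4821  0.098 ] toolx [-0.015 -0.022 -1.   ] yang -82.36 w 0.0611 F [ 0.8  0.3 -1.4] q [ 0.26  0.7   0.62  1.39 -0.39  1.18 -0.52]
shift units [ 2.82 -0.67 -0.68] turn units [-0.03  0.02 -0.03]
```

arm_command(targets=[-0.03,0.02,-0.03,0.2,-0.6,-0.65,0.7,0,0,0,0.8,0,0,0.7])

```text
time: 11.65
ee_pos: [0.538, -0.4667, 0.0722]
eef_rot: [-0.704, -0.056, 0.706, -0.054]
ft_force: [1.1, 0.5, -0.3]
width: 0.061
```

```bash
python3 -c "
from h import *
rep();to(K(-73,-40,.027),Rd(-80.9))
snap('side','s4')
a=cv2.imread('pics/s4.png')[200:300,260:360]
cv2.imwrite('pics/c4.png',cv2.resize(a,None,fx=6,fy=6,interpolation=cv2.INTER_CUBIC))
"
```

```text
t 11.65 p [ 0.538  -0.4667  0.0722] toolx [-0.002  0.002 -1.   ] yang -81.1 w 0.061 F [ 1.1  0.5 -0.3] q [ 0.26  0.72  0.59  1.4  -0.42  1.15 -0.5 ]
shift units [ 1.81 -0.07 -0.03] turn units [-0.  0.  0.]
```

View pics/c4.png

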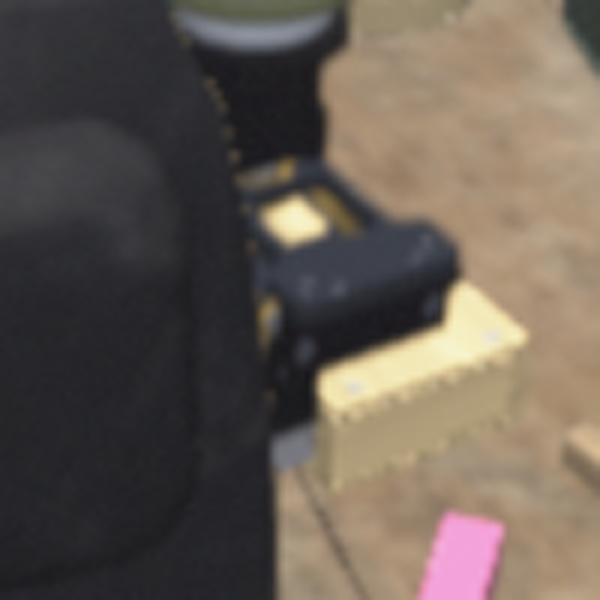

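arm_command(targets=[0,0,0,0.7,-0.05,0,0.7,0,0,0,0.6,0,0,0.7,0,0,0,0.35,0,0,0.7,0,0,0,0,0,0,0.7])

```text
time: 12.03
ee_pos: [0.533, -0.4663, 0.0238]
eef_rot: [-0.701, -0.055, 0.709, -0.052]
ft_force: [-0.2, 0.6, -1.4]
width: 0.0609
```

```bash
python3 -c "
from h import *
rep();to(K(-73,-40,.027),Rd(-80.9))
"
```

```text
t 12.0333 p [ 0.533  -0.4663  0.0238] toolx [-0.01   0.003 -1.   ] yang -81.27 w 0.0609 F [-0.2  0.6 -1.4] q [ 0.27  0.77  0.57  1.43 -0.44  1.08 -0.49]
shift units [-0.13 -0.02 -0.22] turn units [-0.01  0.01  0.01]
```

arm_command(targets=[0,0.01,0,-0.12,0,-0.2,0.1,0,0,0,0,0,0,0.1,0,0,0,0,0,0,0.1,0,0,0,0,0,0,0.1,0,0,0,0,0,0,0.1,0,0,0,0,0,0,0.1,0,0,0,0,0,0,0.1,0,0,0,0,0,0,0.1,0,0,0,0,0,0,0.1], newtons=40)

```text
time: 12.78
ee_pos: [0.5402, -0.467, 0.0319]
eef_rot: [0.706, 0.055, -0.704, 0.053]
ft_force: [0.3, -0.2, -0.3]
width: 0.0241
```

```bash
python3 -c "
from h import *
rep();to(K(-163,-40,.028),Rd(-80.9))
"
```

```text
t 12.7833 p [ 0.5402 -0.467   0.0319] toolx [ 0.002  0.002 -1.   ] yang -81.25 w 0.0241 F [ 0.3 -0.2 -0.3] q [ 0.27  0.76  0.57  1.42 -0.44  1.08 -0.49]
shift units [ 0.14 -0.07  3.66] turn units [-0.01 -0.    0.  ]
```

Holding 24.1 mm. Now I'll pull it out.

arm_command(targets=[0,0,0,0,0,0.4,0.1,0,0,0,0,0,0.4,0.1,0,0,0,0,0,0.4,0.1,0,0,0,0,0,0.4,0.1,0,0,0,0,0,0.4,0.1,0,0,0,0,0,0.4,0.1,0,0,0,0,0,0.4,0.1,0,0,0,0,0,0.4,0.1,0,0,0,0,0,0.4,0.1,0,0,0,0,0,0.4,0.1,0,0,0,0,0,0.4,0.1])

```text
time: 13.7
ee_pos: [0.4193, -0.4852, 0.0311]
eef_rot: [0.706, 0.054, -0.704, 0.053]
ft_force: [-0.3, -0.6, -2.7]
width: 0.0244
```

```bash
python3 -c "
from h import *
snap('side','s5');snap('top','t5')
rep();to(K(-173,-40,.028),Rd(-80.9))
a=cv2.imread('pics/s5.png')[200:300,260:360]
b=cv2.imread('pics/t5.png')[160:260,290:390]
cv2.imwrite('pics/c5.png',cv2.resize(np.hstack([a,b]),None,fx=4,fy=4,interpolation=cv2.INTER_CUBIC))
"
```

```text
t 13.8 p [ 0.4178 -0.486   0.0312] toolx [ 0.001  0.002 -1.   ] yang -81.45 w 0.0242 F [-0.4 -0.  -0.7] q [ 0.34  0.63  0.6   1.65 -0.41  1.   -0.34]
shift units [ 0.13 -0.08 -0.9 ] turn units [-0.01 -0.    0.  ]
```

View pics/c5.png

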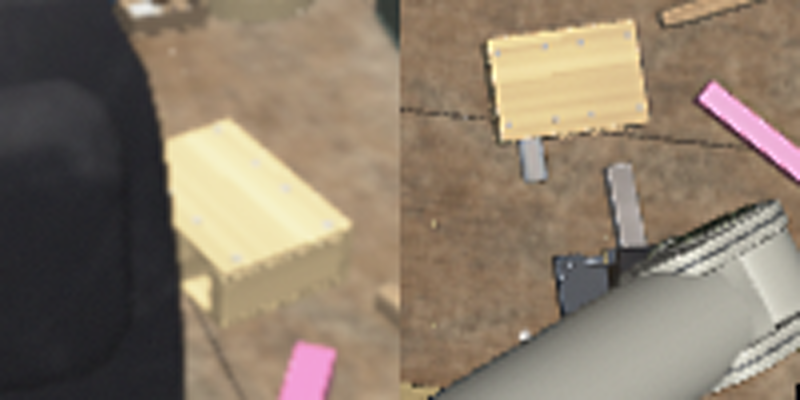

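The bar is out of the rack at (625,205) in the crop, and the round core is still in. I'll set the bar down.

arm_command(targets=[0,0,0,0.12,0,0,0.1,0,0,0,0.1,0,0,0.1,0,0,0,0,0,0,0.1])

```text
time: 14.05
ee_pos: [0.4186, -0.4863, 0.0281]
eef_rot: [0.706, 0.054, -0.704, 0.052]
ft_force: [-0.3, 0.0, -1.4]
width: 0.0237
```

```bash
python3 -c "
from h import *
rep()"
```

```text
t 14.05 p [ 0.4186 -0.4863  0.0281] toolx [ 0.002  0.002 -1.   ] yang -81.42 w 0.0237 F [-0.3  0.  -1.4] q [ 0.34  0.64  0.6   1.65 -0.42  0.99 -0.33]
```

arm_command(targets=[0,0,0,0.12,0,0,0.1,0,0,0,0,0,0,0.5,0,0,0,0,0,0,0.5,0,0,0,0,0,0,0.6,0,0,0,0,0,0,0.6,0,0,0,-0.8,0,0,0.6,0,0,0,-1,0,0,0.6,0,0,0,-1,0,0,0.6,0,0,0,0,-0.9,-0.9,0.6,0,0,0,0,-0.9,-0.9,0.6])

```text
time: 14.88
ee_pos: [0.4553, -0.4391, 0.0985]
eef_rot: [0.706, 0.051, -0.705, 0.051]
ft_force: [0.4, 0.5, -0.1]
width: 0.052
```

```bash
python3 -c "
from h import *
snap('side','s6');snap('top','t6')
rep()
b=cv2.imread('pics/t6.png')[160:260,290:390]
cv2.imwrite('pics/c6.png',cv2.resize(b,None,fx=6,fy=6,interpolation=cv2.INTER_CUBIC))
"
```

```text
t 14.9833 p [ 0.4597 -0.4348  0.098 ] toolx [ 0.003  0.002 -1.   ] yang -81.22 w 0.0521 F [ 0.7 -0.2 -1.1] q [ 0.21  0.53  0.64  1.63 -0.35  1.09 -0.48]
```

View pics/c6.png

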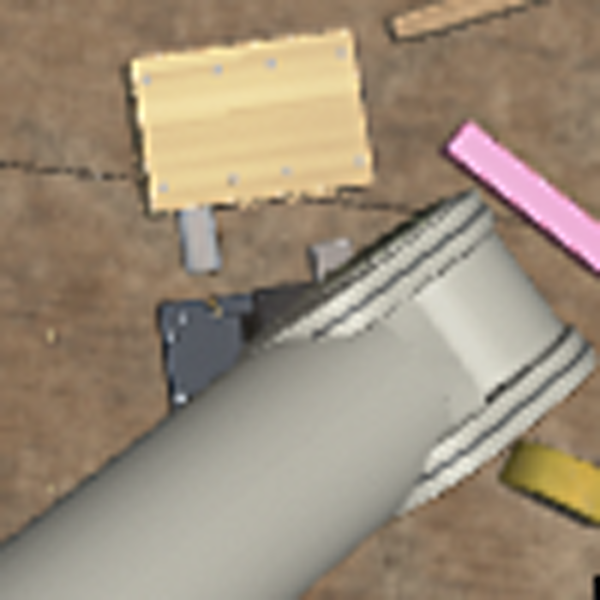

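```bash
python3 -c "
from h import *
e=onz('top',344.3,200.2,.024);print(e)
d=np.array([np.cos(np.radians(8.6)),np.sin(np.radians(8.6))])
print('ctr from end',e[:2]-.065*d,'from grip',np.array([.4186,-.4863])+.0465*d)
c=e[:2]-.065*d
to(np.r_[c,.05],Rd(-81.4))"
```

```text
[ 0.5306092  -0.46708407  0.024     ]
ctr from end [ 0.46634004 -0.47680387] from grip [ 0.46457717 -0.47934661]
shift units [ 1.92  1.71 -0.  ] turn units [ 0. -0.  0.]
```

arm_command(targets=[0,0,0,0.5,0.85,0,0.7,0,0,0,0.5,0.85,0,0.7,0,0,0,0.5,0,0,0.7])

```text
time: 15.23
ee_pos: [0.4708, -0.4762, 0.0617]
eef_rot: [0.708, 0.056, -0.702, 0.057]
ft_force: [-0.5, -0.5, 1.0]
width: 0.0596
```

```bash
python3 -c "
from h import *
rep();to([.4655,-.478,.027],Rd(-81.4))"
```

```text
t 15.2333 p [ 0.4708 -0.4762  0.0617] toolx [ 0.008  0.    -1.   ] yang -80.81 w 0.0596 F [-0.5 -0.5  1. ] q [ 0.29  0.64  0.6   1.55 -0.41  1.07 -0.41]
shift units [1.39 0.04 0.23] turn units [ 0.01 -0.01 -0.  ]
```

arm_command(targets=[0,0,0,0.5,0,0.2,0.7,0,0,0,0.5,0,0,0.7,0,0,0,0.3,0,0,0.7,0,0,0,0,0,0,0.7])

```text
time: 15.57
ee_pos: [0.464, -0.4759, 0.0227]
eef_rot: [0.707, 0.057, -0.703, 0.056]
ft_force: [0.9, -1.0, 2.4]
width: 0.0606
```

```bash
python3 -c "
from h import *
rep();to([.4655,-.478,.027],Rd(-81.4))"
```

```text
t 15.5667 p [ 0.464  -0.4759  0.0227] toolx [ 0.005  0.002 -1.   ] yang -80.83 w 0.0606 F [ 0.9 -1.   2.4] q [ 0.31  0.68  0.58  1.58 -0.43  1.01 -0.39]
shift units [-0.17  0.09 -0.05] turn units [ 0.01 -0.01  0.  ]
```

arm_command(targets=[0,0,0,-0.15,0.05,0,0.1,0,0,0,0,0,0,0.1,0,0,0,0,0,0,0.1,0,0,0,0,0,0,0.1,0,0,0,0,0,0,0.1,0,0,0,0,0,0,0.1,0,0,0,0,0,0,0.1,0,0,0,0,0,0,0.1,0,0,0,0,0,0,0.1], newtons=40)

```text
time: 16.32
ee_pos: [0.4647, -0.4759, 0.0278]
eef_rot: [0.707, 0.058, -0.703, 0.056]
ft_force: [0.3, -0.1, -0.1]
width: 0.0234
```

```bash
python3 -c "
from h import *
rep();to([.4655,-.478,.25],Rd(-81.4))"
```

```text
t 16.3167 p [ 0.4647 -0.4759  0.0278] toolx [ 0.006  0.003 -1.   ] yang -80.76 w 0.0234 F [ 0.3 -0.1 -0.1] q [ 0.31  0.68  0.59  1.58 -0.43  1.01 -0.39]
shift units [-8.89  0.07 -0.07] turn units [ 0.01 -0.01  0.  ]
```

arm_command(targets=[0,0,0,-0.8,0,0,0.1,0,0,0,-0.9,0,0,0.1,0,0,0,-0.9,0,0,0.1,0,0,0,-0.9,0,0,0.1,0,0,0,-0.9,0,0,0.1,0,0,0,-0.9,0,0,0.1,0,0,0,-0.9,0,0,0.1,0,0,0,-0.9,0,0,0.1,0,0,0,-0.9,0,0,0.1,0,0,0,-0.9,0,0,0.1,0,0,0,-0.7,0,0,0.1])

```text
time: 17.23
ee_pos: [0.4604, -0.4729, 0.27]
eef_rot: [-0.703, -0.062, 0.707, -0.051]
ft_force: [0.3, -0.1, -2.3]
width: 0.0232
```

arm_command(targets=[-0.16,0,0,0,0,0,0.1,-0.16,0,0,0,0,0,0.1,-0.16,0,0,0,0,0,0.1,-0.16,0,0,0,0,0,0.1,-0.16,0,0,0,0,0,0.1,-0.16,0,0,0,0,0,0.1,-0.16,0,0,0,0,0,0.1,-0.16,0,0,0,0,0,0.1,-0.16,0,0,0,0,0,0.1,-0.16,0,0,0,0,0,0.1,-0.16,0,0,0,0,0,0.1,0,0,0,0,0,0,0.1])

```text
time: 18.23
ee_pos: [0.4593, -0.4729, 0.2725]
eef_rot: [0.508, 0.499, -0.505, 0.488]
ft_force: [-0.7, -0.2, -2.2]
width: 0.0238
```

```bash
python3 -c "
from h import *
rep();to(F(0,-34,.25),Rd(-.8))
snap('side','s7');snap('top','t7')"
```

```text
t 18.2333 p [ 0.4593 -0.4729  0.2725] toolx [-0.007  0.014 -1.   ] yang -1.49 w 0.0238 F [-0.7 -0.2 -2.2] q [ 0.42  0.43  0.44  1.32 -0.18  1.45  0.83]
shift units [  1.17   2.25 -20.15] turn units [-0.02 -0.02  0.01]
```

View pics/t7.png

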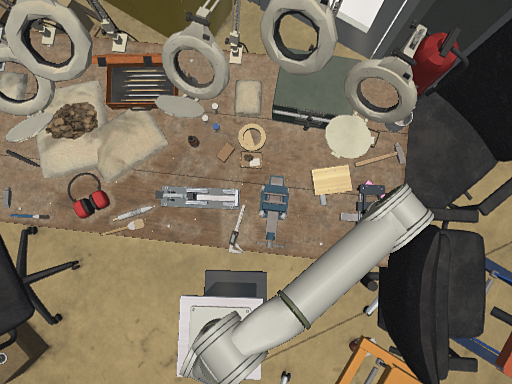

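View pics/s7.png

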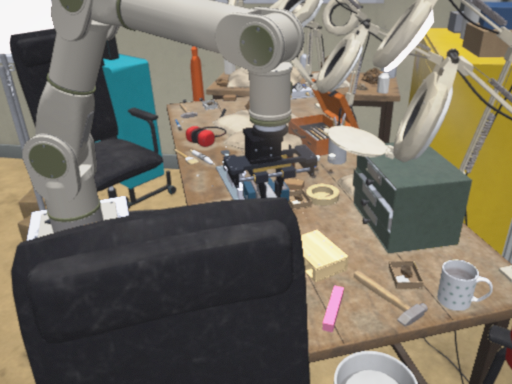

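The bar is held (weight 2.2 N) and turned. The round core is still in the rack at (322,199). Now I'll travel over the vise to the feeder.

arm_command(targets=[0,-0.02,0.01,0,0.1,-0.9,0.1,0,0,0,0,0.1,-0.9,0.1,0,0,0,0,0.1,-0.9,0.1,0,0,0,0,0.1,-0.9,0.1,0,0,0,0,0.1,-0.9,0.1,0,0,0,0,0.1,-0.9,0.1,0,0,0,0,0.1,-0.9,0.1,0,0,0,0,0.1,-0.9,0.1,0,0,0,0,0.1,-0.9,0.1,0,0,0,0,0.1,-0.9,0.1,0,0,0,0,0.1,-0.9,0.1,0,0,0,0,0.1,-0.9,0.1])

```text
time: 19.33
ee_pos: [0.5042, -0.1995, 0.2697]
eef_rot: [-0.524, -0.473, 0.527, -0.473]
ft_force: [1.0, -0.9, -1.7]
width: 0.0239
```

```bash
python3 -c "
from h import *
rep();to(F(0,-34,.25),Rd(-.8))"
```

```text
t 19.3333 p [ 0.5042 -0.1995  0.2697] toolx [-0.003 -0.003 -1.   ] yang -6.02 w 0.0239 F [ 1.  -0.9 -1.7] q [ 0.02  0.13  0.3   1.66 -0.04  1.36  0.22]
shift units [ 0.76  0.   -9.21] turn units [-0.12  0.    0.  ]
```

arm_command(targets=[-0.12,0,0,0,0,-0.4,0.1,0,0,0,0,0.1,-0.9,0.1,0,0,0,0,0.1,-0.9,0.1,0,0,0,0,0.1,-0.9,0.1,0,0,0,0,0.1,-0.9,0.1,0,0,0,0,0.1,-0.9,0.1,0,0,0,0,0.1,-0.9,0.1,0,0,0,0,0.1,-0.9,0.1,0,0,0,0,0.1,-0.9,0.1,0,0,0,0,0,-0.7,0.1,0,0,0,0,0,0,0.1])

```text
time: 20.25
ee_pos: [0.531, 0.0229, 0.2689]
eef_rot: [-0.513, -0.487, 0.514, -0.485]
ft_force: [-0.3, 0.5, -1.6]
width: 0.0235
```

```bash
python3 -c "
from h import *
rep();to(F(0,-34,.12),Rd(-.8))"
```

```text
t 20.25 p [0.531  0.0229 0.2689] toolx [-0.003  0.002 -1.   ] yang -3.14 w 0.0235 F [-0.3  0.5 -1.6] q [-0.23  0.11  0.11  1.68 -0.01  1.36 -0.17]
shift units [ 5.96 -0.1  -0.25] turn units [-0.05 -0.    0.  ]
```

arm_command(targets=[-0.05,0,0,0.6,-0.1,-0.25,0.1,0,0,0,0.8,0,0,0.1,0,0,0,0.8,0,0,0.1,0,0,0,0.8,0,0,0.1,0,0,0,0.8,0,0,0.1,0,0,0,0.8,0,0,0.1,0,0,0,0.5,0,0,0.1,0,0,0,0,0,0,0.1])

```text
time: 20.92
ee_pos: [0.5288, 0.0286, 0.1374]
eef_rot: [0.512, 0.489, -0.511, 0.487]
ft_force: [-0.8, 0.2, -2.2]
width: 0.0237
```

```bash
python3 -c "
from h import *
rep();to(F(0,-34,.08),Rd(-.8))
snap('side','s8');snap('top','t8')
a=cv2.imread('pics/s8.png')[110:210,190:310]
b=cv2.imread('pics/t8.png')[150:250,140:260]
cv2.imwrite('pics/c8.png',cv2.resize(np.vstack([a,b]),None,fx=3,fy=3,interpolation=cv2.INTER_CUBIC))
"
```

```text
t 20.9167 p [0.5288 0.0286 0.1374] toolx [-0.001  0.003 -1.   ] yang -2.7 w 0.0237 F [-0.8  0.2 -2.2] q [-0.23  0.21  0.1   1.85 -0.03  1.08 -0.16]
shift units [ 2.29 -0.02 -0.03] turn units [-0.04 -0.    0.  ]
```

View pics/c8.png

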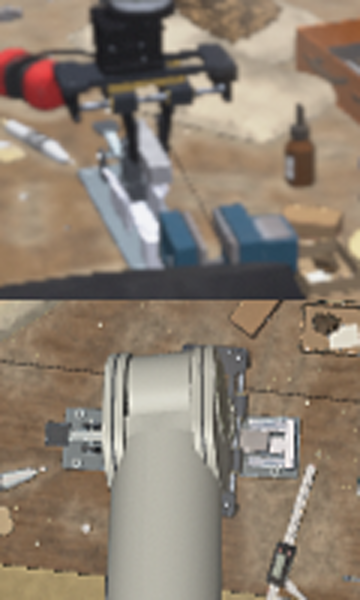

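```bash
python3 -c "
from h import *
a=cv2.imread('pics/s8.png')[145:195,215:260]
b=cv2.imread('pics/t8.png')[185:215,205:245]
cv2.imwrite('pics/c8a.png',cv2.resize(a,None,fx=12,fy=12,interpolation=cv2.INTER_CUBIC))
cv2.imwrite('pics/c8b.png',cv2.resize(b,None,fx=16,fy=16,interpolation=cv2.INTER_CUBIC))
for z in(.11,.134):
  print(z,[proj('top',F(s,-34-65,z)).round(1) for s in(-12,12)],[proj('side',F(s,-34-65,z)).round(1) for s in(-12,12)])
"
```

```text
0.11 [array([230.3, 199.5]), array([230.6, 193. ])] [array([241.9, 172.2]), array([249.1, 171. ])]
0.134 [array([229.6, 199. ]), array([230. , 192.4])] [array([241.6, 165.4]), array([248.8, 164.3])]
```

View pics/c8a.png

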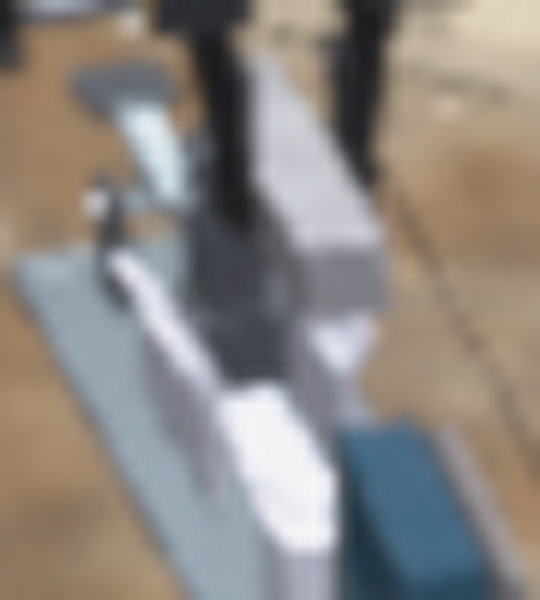

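View pics/c8b.png

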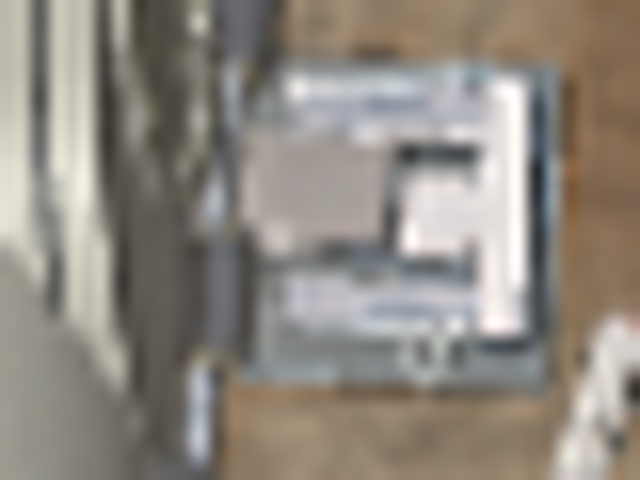

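arm_command(targets=[-0.06,0,0,0.4,0.06,0.05,0.1,0,0,0,0.3,0,0,0.1,0,0,0,0,0,0,0.1])

```text
time: 21.27
ee_pos: [0.5339, 0.0273, 0.1257]
eef_rot: [0.504, 0.498, -0.498, 0.5]
ft_force: [-1.4, -0.5, -2.3]
width: 0.0236
```

```bash
python3 -c "
from h import *
rep();to(F(0,-34,.08),Rd(-.8))
snap('side','s9');snap('top','t9')
a=cv2.imread('pics/s9.png')[145:195,215:260]
b=cv2.imread('pics/t9.png')[185:215,205:245]
a=cv2.resize(a,None,fx=8,fy=8,interpolation=cv2.INTER_CUBIC)
b=cv2.resize(b,None,fx=9,fy=9,interpolation=cv2.INTER_CUBIC)[:,:360]
c=np.zeros((400,720,3),np.uint8);c[:,:360]=a[:400];c[:270,360:]=b;cv2.imwrite('pics/c9.png',c)
zt=st()[1][2]-.0278+.024
print([proj('top',F(s,-31-65,zt)).round(1) for s in(-12,12)],[proj('side',F(s,-31-65,zt)).round(1) for s in(-12,12)])
"
```

```text
t 21.2667 p [0.5339 0.0273 0.1257] toolx [ 0.008  0.004 -1.   ] yang -0.17 w 0.0236 F [-1.4 -0.5 -2.3] q [-0.22  0.23  0.1   1.86 -0.03  1.05 -0.12]
shift units [ 1.82 -0.23 -0.08] turn units [ 0.01 -0.01 -0.01]
[array([229.1, 199.2]), array([229.4, 192.6])] [array([241.5, 168.2]), array([248.7, 167. ])]
```

View pics/c9.png

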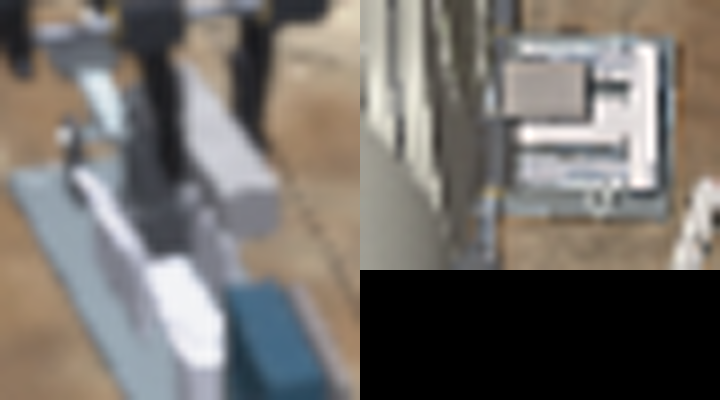

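arm_command(targets=[0.01,-0.01,-0.01,0.4,-0.2,-0.05,0.1,0,0,0,0.3,0,0,0.1,0,0,0,0.2,0,0,0.1,0,0,0,0,0,0,0.1])

```text
time: 21.7
ee_pos: [0.5297, 0.0291, 0.1038]
eef_rot: [-0.503, -0.495, 0.504, -0.498]
ft_force: [0.0, -0.3, -1.8]
width: 0.0236
```

```bash
python3 -c "
from h import *
rep();to(F(0,-34,.08),Rd(-.8))
snap('side','s10');snap('top','t10')
a=cv2.imread('pics/s10.png')[145:195,215:260]
b=cv2.imread('pics/t10.png')[185:215,205:245]
a=cv2.resize(a,None,fx=8,fy=8,interpolation=cv2.INTER_CUBIC)
b=cv2.resize(b,None,fx=9,fy=9,interpolation=cv2.INTER_CUBIC)[:,:360]
c=np.zeros((400,720,3),np.uint8);c[:,:360]=a[:400];c[:270,360:]=b;cv2.imwrite('pics/c10.png',c)
"
```

```text
t 21.7 p [0.5297 0.0291 0.1038] toolx [ 0.003 -0.004 -1.   ] yang -0.79 w 0.0236 F [ 0.  -0.3 -1.8] q [-0.23  0.25  0.09  1.88 -0.02  1.01 -0.14]
shift units [ 0.95 -0.06 -0.02] turn units [ 0.    0.01 -0.  ]
```

View pics/c10.png

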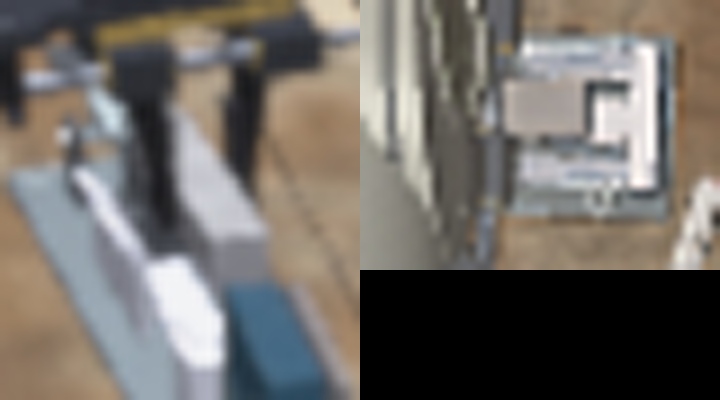

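The bar is centred over the bed. I'll go down slowly.

arm_command(targets=[0,0.01,0,0.4,-0.05,0,0.1,0,0,0,0.35,0,0,0.1,0,0,0,0.35,0,0,0.1,0,0,0,0.35,0,0,0.1,0,0,0,0,0,0,0.1])

```text
time: 22.22
ee_pos: [0.5294, 0.029, 0.0652]
eef_rot: [0.506, 0.496, -0.501, 0.496]
ft_force: [-1.0, 0.6, -1.7]
width: 0.0232
```

```bash
python3 -c "
from h import *
rep();to(F(0,-34,.048),Rd(-.8))"
```

```text
t 22.2167 p [0.5294 0.029  0.0652] toolx [ 0.006  0.005 -1.   ] yang -0.83 w 0.0232 F [-1.   0.6 -1.7] q [-0.22  0.3   0.09  1.91 -0.04  0.93 -0.12]
shift units [ 0.69 -0.05 -0.02] turn units [-0.   -0.01 -0.01]
```

arm_command(targets=[0,-0.01,-0.01,0.25,-0.04,0,0.1,0,0,0,0.2,0,0,0.1,0,0,0,0.15,0,0,0.1,0,0,0,0,0,0,0.1])

```text
time: 22.55
ee_pos: [0.5284, 0.0289, 0.0481]
eef_rot: [-0.502, -0.496, 0.506, -0.496]
ft_force: [-1.4, 0.2, 0.8]
width: 0.0231
```

```bash
python3 -c "
from h import *
rep();to(F(0,-34,.048),Rd(-.8))"
```

```text
t 22.55 p [0.5284 0.0289 0.0481] toolx [-0.004 -0.004 -1.   ] yang -0.84 w 0.0231 F [-1.4  0.2  0.8] q [-0.22  0.33  0.09  1.92 -0.03  0.9  -0.13]
shift units [ 0.   -0.   -0.02] turn units [-0.  0.  0.]
```

arm_command(targets=[0,0,0,0,0,0,0.5,0,0,0,0,0,0,0.5,0,0,0,0,0,0,0.5,0,0,0,0,0,0,0.5,0,0,0,-0.5,0,0,0.5,0,0,0,-0.9,0,0,0.5,0,0,0,-0.9,0,0,0.5,0,0,0,-0.9,0,0,0.5,0,0,0,-0.9,0,0,0.5,0,0,0,-0.9,0,0,0.5,0,0,0,-0.9,0,0,0.5])

```text
time: 23.47
ee_pos: [0.5269, 0.0292, 0.1996]
eef_rot: [-0.5, -0.497, 0.507, -0.495]
ft_force: [0.5, -0.7, -0.1]
width: 0.0436
```

```bash
python3 -c "
from h import *
rep();to(F(0,176,.2),Rd(-.8))
snap('side','s11');snap('top','t11')
a=cv2.imread('pics/s11.png')[145:195,215:260]
b=cv2.imread('pics/t11.png')[185:215,145:245]
a=cv2.resize(a,None,fx=8,fy=8,interpolation=cv2.INTER_CUBIC)
b=cv2.resize(b,None,fx=4,fy=4,interpolation=cv2.INTER_CUBIC)
c=np.zeros((400,760,3),np.uint8);c[:,:360]=a[:400];c[:120,360:]=b;cv2.imwrite('pics/c11.png',c)
"
```

```text
t 23.4667 p [0.5269 0.0292 0.1996] toolx [-0.008 -0.005 -1.   ] yang -0.84 w 0.0436 F [ 0.5 -0.7 -0.1] q [-0.24  0.15  0.1   1.78 -0.01  1.22 -0.15]
shift units [-0.05  0.05 -8.41] turn units [-0.    0.01  0.01]
```

View pics/c11.png

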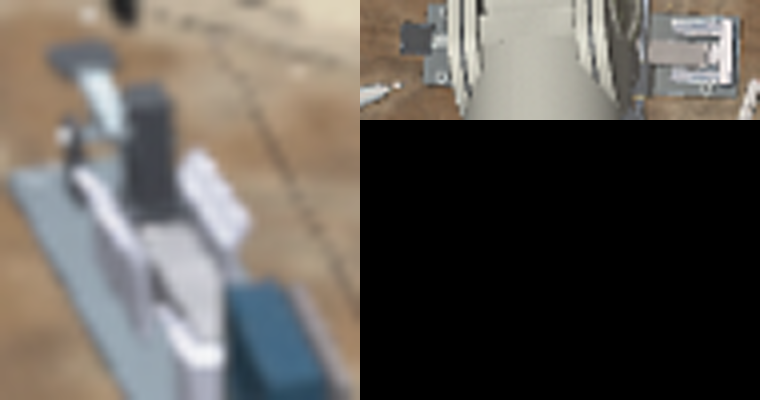

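The bar lies in the track between the stop and the caught pusher. Next: close the fingers, move above the tab, and press.

arm_command(targets=[0,0,0,0,0,-0.9,0,0,0,0,0,0,-0.9,0,0,0,0,0,0,-0.9,0,0,0,0,0,0,-0.9,0,0,0,0,0,0,-0.9,0,0,0,0,0,0,-0.9,0,0,0,0,0,0,-0.9,0,0,0,0,0,0,-0.9,0,0,0,0,0,0,-0.9,0,0,0,0,0,0,-0.3,0,0,0,0,0,0,0,0], newtons=20)

```text
time: 24.48
ee_pos: [0.5323, 0.2464, 0.2003]
eef_rot: [-0.504, -0.494, 0.506, -0.496]
ft_force: [-0.2, 0.2, -0.1]
width: 0.0003
```

```bash
python3 -c "
from h import *
rep();to(F(0,178,.11),Rd(-.8))"
```

```text
t 24.4833 p [0.5323 0.2464 0.2003] toolx [ 0.    -0.003 -1.   ] yang -1.15 w 0.0003 F [-0.2  0.2 -0.1] q [-0.48  0.28 -0.04  1.63  0.01  1.24 -0.54]
shift units [ 3.61 -0.04  0.19] turn units [-0.01  0.   -0.  ]
```

arm_command(targets=[0,0,0,0.7,0,0.19,0,0,0,0,0.8,0,0,0,0,0,0,0.8,0,0,0,0,0,0,0.8,0,0,0,0,0,0,0.4,0,0,0,0,0,0,0,0,0,0])

```text
time: 24.98
ee_pos: [0.5339, 0.2345, 0.1099]
eef_rot: [-0.506, -0.492, 0.506, -0.496]
ft_force: [0.4, 0.6, -0.2]
width: 0.0004
```

```bash
python3 -c "
from h import *
rep();to(F(0,178,.089),Rd(-.8))
snap('side','s12')
a=cv2.imread('pics/s12.png')[120:200,190:260]
cv2.imwrite('pics/c12.png',cv2.resize(a,None,fx=7,fy=7,interpolation=cv2.INTER_CUBIC))"
```

```text
t 24.9833 p [0.5339 0.2345 0.1099] toolx [ 0.003 -0.005 -1.   ] yang -1.38 w 0.0004 F [ 0.4  0.6 -0.2] q [-0.47  0.35 -0.03  1.73  0.02  1.06 -0.53]
shift units [ 0.84 -0.11 -0.28] turn units [-0.01  0.01 -0.  ]
```

View pics/c12.png

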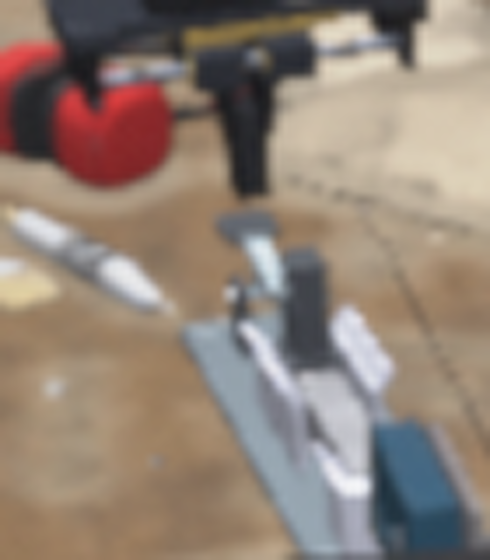

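arm_command(targets=[0,0,0,0.3,-0.1,-0.25,0,0,0,0,0.3,0,0,0,0,0,0,0.3,0,0,0,0,0,0,0.25,0,0,0])

```text
time: 25.37
ee_pos: [0.535, 0.2432, 0.0857]
eef_rot: [0.509, 0.491, -0.503, 0.496]
ft_force: [-3.1, 8.2, 10.4]
width: 0.0005
```

```bash
python3 -c "
from h import *
rep()"
```

```text
t 25.3667 p [0.535  0.2432 0.0857] toolx [ 0.012  0.001 -1.   ] yang -1.44 w 0.0005 F [-3.1  8.2 10.4] q [-0.48  0.38 -0.04  1.75  0.02  1.   -0.55]
```

arm_command(targets=[0,0,0,0.3,0,0,0,0,0,0,0.3,0,0,0])

```text
time: 25.53
ee_pos: [0.5369, 0.249, 0.0761]
eef_rot: [0.512, 0.492, -0.499, 0.496]
ft_force: [-17.8, -6.9, 71.9]
width: 0.0006
```

```bash
python3 -c "
from h import *
rep()
snap('side','s13')
a=cv2.imread('pics/s13.png')[120:200,190:260]
cv2.imwrite('pics/c13.png',cv2.resize(a,None,fx=7,fy=7,interpolation=cv2.INTER_CUBIC))"
```

```text
t 25.5333 p [0.5369 0.249  0.0761] toolx [ 0.018  0.009 -1.   ] yang -1.27 w 0.0006 F [-17.8  -6.9  71.9] q [-0.48  0.4  -0.04  1.75  0.02  0.98 -0.55]
```

View pics/c13.png

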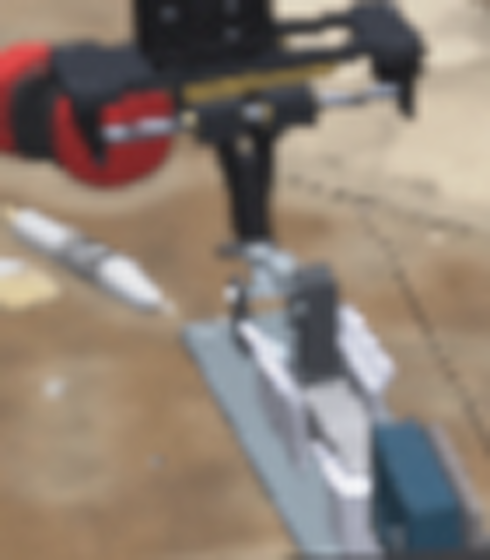

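The catch has opened and the pusher is moving. I'll ease off the tab, let the pusher close, then lift.

arm_command(targets=[0,0,0,-0.1,0,0,0,0,0,0,0,0,0,0,0,0,0,0,0,0,0,0,0,0,0,0,0,0])

```text
time: 25.92
ee_pos: [0.5401, 0.2523, 0.0843]
eef_rot: [0.515, 0.492, -0.494, 0.498]
ft_force: [-2.1, -1.1, 2.3]
width: 0.0007
```

```bash
python3 -c "
from h import *
rep()"
```

```text
t 25.9167 p [0.5401 0.2523 0.0843] toolx [ 0.027  0.015 -1.   ] yang -1.17 w 0.0007 F [-2.1 -1.1  2.3] q [-0.48  0.39 -0.04  1.74  0.02  0.98 -0.55]
```

arm_command(targets=[0,0,0,-0.4,0,0,0,0,0,0,-0.9,0,0,0,0,0,0,-0.9,0,0,0,0,0,0,-0.9,0,0,0,0,0,0,-0.9,0,0,0,0,0,0,0,0,-0.9,0,0,0,0,0,0,-0.9,0,0,0,0,0,0,-0.9,0,0,0,0,0,0,-0.9,0,0,0,0,0,0,-0.9,0,0,0,0,0,0,-0.9,0])

```text
time: 26.83
ee_pos: [0.5414, 0.3832, 0.1929]
eef_rot: [0.517, 0.489, -0.499, 0.495]
ft_force: [0.3, 0.0, -1.1]
width: 0.0003
```

```bash
python3 -c "
from h import *
rep()
snap('side','s14');snap('top','t14')
a=cv2.imread('pics/s14.png')[145:195,215:260]
b=cv2.imread('pics/t14.png')[180:215,145:245]
a=cv2.resize(a,None,fx=8,fy=8,interpolation=cv2.INTER_CUBIC)
b=cv2.resize(b,None,fx=8,fy=8,interpolation=cv2.INTER_CUBIC)
cv2.imwrite('pics/c14.png',a);cv2.imwrite('pics/c14b.png',b)
for n in ('side','top'):
  print(n,'home grip top',proj(n,F(0,32,.101)).round(1),'bar ends',proj(n,F(0,20,.044)).round(1),proj(n,F(0,-110,.044)).round(1))
"
```

```text
t 26.8333 p [0.5414 0.3832 0.1929] toolx [ 0.025  0.011 -1.   ] yang -1.77 w 0.0003 F [ 0.3  0.  -1.1] q [-0.63  0.43 -0.08  1.44  0.04  1.25 -0.74]
side home grip top [235.  158.1] bar ends [236.7 174.3] [247.3 191.1]
top home grip top [195.1 195.1] bar ends [201.  196.5] [234.8 197.8]
```

View pics/c14.png

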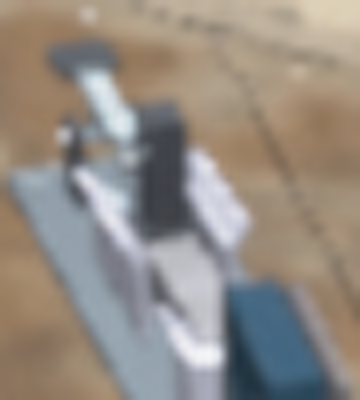

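View pics/c14b.png

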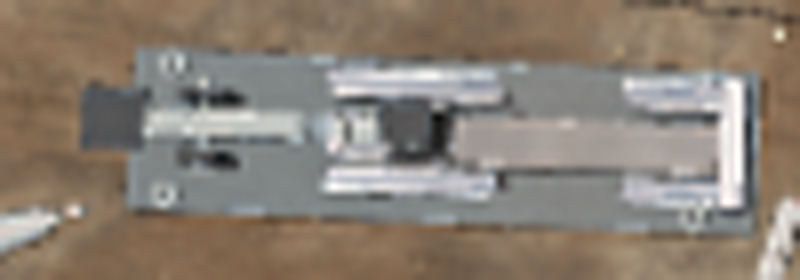

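The side view shows the grip top at (160,108), and home would be (160,105). The top view shows the bar from px column 201 to 234, flat against the stop face, with the pusher against its other end and the catch back down. I'm handing in.

```bash
python3 -c "
from h import *
print(close_job());rep()"
```

```text
the job is handed in; nothing more can be done
None
the job is handed in; nothing more can be done
```

The square bar is loaded in the feeder, fully home against the end stop, and I handed the job in at about 26.8 s of the 67 s allowed. I pulled the pusher back to the catch, drew the bar out of the rack by its end and set it on the table. I took it again at its middle, laid it in the track and pressed the thumb tab.

**Last checks:**
- **Bar:** in the top view its ends are at pixel columns 201.4 and 234.3, against 201.0 and 234.8 expected when home. It touches both the stop and the pusher.
- **Pusher:** its grip top is within about 1 pixel of the home position in both views (pusher at about 0.05 m), and the catch is back down.
- **Robot:** it ended clear of the feeder, with no contact force.
- **Round core:** it was still in the rack the last time I checked, with the bar already in the gripper. I did not touch it after that.

**What went wrong:**
- **Bump on the vise:** on the way to the rack the fingers hit the vise, which I had taken to be lower. The wrist force reached about 109 N, under the 120 N limit. Nothing appeared to move, and I raised the path afterwards. I believe only the fingers touched it and not the gripper's body, but the pictures do not prove that.
- **Hard press on the tab:** the press ran to the lever's stop, with about 72 N read on the wrist. The tab needs only about 2 to 6 N.

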